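Make up two lock-fitting kits from the stock

TASK

Make up the two job kits: the house kit is the longer lock cylinder, the door knob and the smaller shackle padlock, in the rectangular tray; the shed kit is the larger shackle padlock and the shorter lock cylinder, in the round dish. Set each thing down gently, straight on the floor of its tray or dish with nothing leaning on a wall or on another thing: cylinders and padlocks flat on the side they lie on now, knob standing on its rose. Leave the round disc padlock, the tin and the screwdriver where they are.

Things in the scene. Friction and masses are not known exactly. Their poses are not given: they have to be found in the camera images.
- tray: Kit tray for the house job: rectangular open tray of grey plastic, fixed to the bench, outside 248 (along its x) by 148 (along its y) by 22 mm high, walls and floor 4 mm thick. Origin: centre of its underside, on the bench; z up.
- dish: Kit dish for the shed job: round shallow open dish of plain steel, fixed to the bench, 212 mm across the rim, 22 mm high, flat floor about 196 mm across and 4 mm thick, wall 4 mm. Origin: centre of its underside, on the bench; z up.
- padlock_large: The larger of the two shackle padlocks: steel block 50 (x) by 54 (y) by 24 mm thick with a closed round-bar shackle of 9 mm bar that reaches 62 mm in +x from the origin; 0.3 to 0.52 kg. It lies flat on the bench; origin: centre of the underside of its block, z up, x towards the shackle, y across the 54 mm width.
- padlock_small: The smaller of the two shackle padlocks: steel block 32 (x) by 36 (y) by 20 mm thick with a closed shackle of 6 mm bar that reaches 40 mm in +x from the origin; 0.12 to 0.21 kg. It lies flat on the bench; origin: centre of the underside of its block, z up, x towards the shackle, y across the 36 mm width.
- cylinder_long: The longer of the two oval lock cylinders: brass bar with rounded edges, 95 long (x) by 33 wide (y) by 17 mm thick, dark band round its middle; 0.21 to 0.37 kg. It lies flat on the bench; origin: centre of the underside of its body, z up, x along its length, y across the 33 mm width.
- cylinder_short: The shorter of the two oval lock cylinders: brass bar with rounded edges, 58 long (x) by 33 wide (y) by 17 mm thick, dark band round its middle; 0.13 to 0.24 kg. It lies flat on the bench; origin: centre of the underside of its body, z up, x along its length, y across the 33 mm width.
- door_knob: Brass door knob, a body of revolution standing on its round rose: rose 54 mm across and 7 mm thick, neck 22 mm across, then the knob, 51 mm across between 36 and 48 mm height, top at 55 mm; 0.24 to 0.42 kg. Origin: centre of the underside of the rose; z up along its axis.
- disc_padlock: Not wanted: round disc padlock of plain steel, lying flat, 66 mm across and 24 mm thick, no open shackle. Origin: centre of its underside; z up.
- tin: Not wanted: round tin with a paper label, 68 mm across, 65 mm high, standing beyond the stock. Origin: centre of its underside; z up.
- screwdriver: Not wanted: screwdriver 180 mm long lying on the bench beyond the stock. Origin: on its underside near its middle; x along it.
There are look-alikes about, which are no part of the job. What is shaped like the dish but black is not meant.

How it is judged (in metres and radians):
At the end, for the whole second after the job is handed in: The long cylinder, the knob and the small padlock are inside the rectangular tray, the large padlock and the short cylinder inside the round dish; each is the same way up as at the start (within 0.15 rad), its underside within 5 mm of that tray's or dish's 4 mm floor, and at rest (horizontal distance between each of padlock_large, cylinder_short and dish below 0.09 m and z of each of padlock_large, cylinder_short in the frame of dish below 0.009 m and angle between each of padlock_large, padlock_small, cylinder_long, cylinder_short, door_knob's own z axis and vertical below 0.15 rad and linear speed of each of padlock_large, padlock_small, cylinder_long, cylinder_short, door_knob below 0.02 m/s and angular speed of each of padlock_large, padlock_small, cylinder_long, cylinder_short, door_knob below 0.15 rad/s and x of padlock_small in the frame of tray between -0.115 and 0.115 m and y of padlock_small in the frame of tray between -0.065 and 0.065 m and z of each of padlock_small, cylinder_long, door_knob in the frame of tray below 0.009 m and x of cylinder_long in the frame of tray between -0.115 and 0.115 m and y of cylinder_long in the frame of tray between -0.065 and 0.065 m and x of door_knob in the frame of tray between -0.115 and 0.115 m and y of door_knob in the frame of tray between -0.065 and 0.065 m); the robot touches nothing.
It fails at once if the round disc padlock is moved more than 30 mm (distance of disc_padlock from where it was at the start of the episode above 0.03 m).
It fails at once if the tin is moved more than 30 mm (distance of tin from where it was at the start of the episode above 0.03 m).
It fails at once if the screwdriver is moved more than 30 mm (distance of screwdriver from where it was at the start of the episode above 0.03 m).
It fails at once if one of the five things is dropped or thrown: faster than 0.8 m/s while its underside is less than 50 mm above the bench (a free fall of over about 35 mm) ((linear speed of padlock_large above 0.8 m/s and height (world z) of padlock_large below 0.05 m) or (linear speed of padlock_small above 0.8 m/s and height (world z) of padlock_small below 0.05 m) or (linear speed of cylinder_long above 0.8 m/s and height (world z) of cylinder_long below 0.05 m) or (linear speed of cylinder_short above 0.8 m/s and height (world z) of cylinder_short below 0.05 m) or (linear speed of door_knob above 0.8 m/s and height (world z) of door_knob below 0.05 m)).
It also fails if it takes over 128 s, if anything falls off the work surface, if the arm or the gripper's body presses on something with over 40 N, if the wrist force passes 120 N, or if a joint passes its speed limit or range.

ROBOT

A 7-joint arm with a two-finger parallel gripper is mounted at the origin on the work surface. World frame = base frame: x ahead of the robot, y to its left, z up, the work surface at z = 0. Lengths are in mm, angles in rad, forces in N, time in s.
With the tool pointing down it reaches from about 425 to 875 mm from the base axis. Payload 4.7 kg.
Tool frame: the origin (TCP) lies midway between the tips of the shut fingers; the grasp point (between the pads) lies 19 mm behind it; z points along the fingers, y is the direction in which the jaws open and shut (so a half turn about z gives the same grasp; the last joint's range is limited). The gripper opens to 87 mm and grips with 3 to 60 N. Pads are 19 mm wide; open, the fingers measure 117 mm over their backs; the gripper's body (75 mm by 190 mm) begins 51 mm behind the grasp point.
Start: joints at [1.315, 0.321, -0.07, 1.45, 0.023, 1.371, -0.057], TCP at [173.229, -626.512, 222.587] pointing down, gripper open.
Joint ranges: [-2.86, 2.86], [-0.3, 2.09], [-1.38, 1.24], [0.06, 2.45], [-1.56, 4.7], [0.09, 2.05], [-2.69, 2.69]. Speed limits (rad/s): [2.57, 2.57, 3.14, 3.14, 3.14, 3.14, 3.14].

INTERFACE

Orientations are given as a unit quaternion [w, x, y, z].
In Python, from station import observe, snapshot, finish_job, boxes_of, silhouettes gives the robot as it stands.
- The arm moves only by the tool move_arm, never from a script. Its argument "steps" is a list of rows, each a list of 7 numbers: the shift along the world's x, y, z in m, then the turn, a rotation vector about the world's x, y, z in degrees, then the opening, from 0 (shut) to 1 (fully open). In form: [[x, y, z, rx, ry, rz, jaw], ...]. A call has 1 to 10 rows; each row is the pose to reach, as a shift and turn from the pose commanded when the call began; what a row does not reach only later rows make up. A row lasts 1/12 s, in which the tool goes at most 41.7 mm and 7.16 degrees, less where a joint would pass 70% of its speed; a pose out of reach is approached as far as the arm can. A call with a gripper value outside its range is refused whole. The fingers move at their own pace and stop on an object; the grip force is fixed at half the most. Time passes only in rows, so rows that repeat a pose let the fingers close. It gives the time, the measured TCP pose, the force and the opening at its end, in the units of the state.
- observe(): the state, without advancing time (a new reading comes with each control period).
- snapshot(name): name is "side" or "top" or "wrist"; returns a dict with "image" (480x640x3 uint8, blue, green, red), "range_z" (480x640 float32, mm along the optical axis (not along the pixel's ray), 0 where there is no reading), "intrinsics" (3x3 intrinsics, pixels), "R" (3x3) and "t" (3): a world point X has camera coordinates R X + t. Camera axes: x right, y down, z forward; pixel columns grow to the right and rows downward; lengths in mm; the calibration is good to about 2 mm. The wrist camera is an equidistant fisheye: a pixel r from the principal point sees the ray r / f radians off the axis. A picture is of the moment at which its call begins.
- finish_job(): hands the job in, once; it reports no verdict.
Trained networks look in a picture, given as the dict that the camera call returned (one of the last four; its "shot" number tells which), for a name from the list of things; names that differ only in an ending like _2 or _b are one class to them, and where a whole thing is asked for, a point or a joint stands for the part that bears it (a point fixed in the world has none). Each returns a list of dicts, best first, with "confidence" (0 to 1); they miss things now and then, are a little off and sometimes report something else, mostly with a low value. They report only what shows in the picture. A call takes as long as a camera call. They do not tell look-alikes from the thing itself.
- boxes_of(name, picture): "extent" ([left, top, right, bottom] in pixels, round what is visible of it).
- silhouettes(name, picture): "region" (480x640 bool, what is visible of it) and "extent" ([left, top, right, bottom] in pixels, round what is visible of it).
The state is a dict: "clock": time; "joint_pos": joint angles; "qvel": joint speeds; "joint_efforts": joint torques, N m; "tool_pos": TCP position; "ee_rot": TCP orientation; "force": force on the tool from outside, world axes, zero at the start; "ft_torque": the same for the moment, N m; "grip_width": finger opening in mm.
Only numpy, scipy, OpenCV 4.12 (cv2) and the standard library are available. Lean on these libraries where they do the work, as an engineer would, in place of code of your own. Each camera call takes 0.05 s, during which the arm holds its last target. There are 200 camera calls.

## Working session

There is one attempt and no reset: what is moved stays moved. The work goes in short steps, Python scripts to look and compute and a tool call to move; the robot and the scene stay as the last step left them, time stands still between calls to the robot, and variables do not carry over. Pictures are saved under pics/ and viewed, about 12 in all and at most 16, crops included, and the job is handed in when it is done.

Besides the shell and the picture viewer there is one more tool, called after "Call:" as name(argument=value, ...), one argument or row to a line, values as JSON. move_arm: Moves the arm, as the interface text tells. Its arguments: {"type":"object","properties":{"steps":{"type":"array"}},"required":["steps"]}

```bash
mkdir -p pics; python3 - <<'E'
from station import *
import cv2,numpy as np,pickle
s=observe(); print(s)
for n in ("top","side"):
    p=snapshot(n); cv2.imwrite(f"pics/{n}0.png",p["image"]); pickle.dump(p,open(f"{n}0.pkl","wb"))
    print(n,p["intrinsics"],p["R"],p["t"])
    for o in "tray dish padlock_large padlock_small cylinder_long cylinder_short door_knob disc_padlock tin screwdriver".split():
        print(o,[(np.round(b["extent"]).astype(int).tolist(),round(b["confidence"],2)) for b in boxes_of(o,p)][:4])
E
```

```text
{'clock': 0.0, 'joint_pos': array([ 1.31508853,  0.32181057, -0.07013781,  1.45172285,  0.02256793,
        1.370787  , -0.05690564]), 'qvel': array([-0.00121792,  0.00094951,  0.00061975,  0.00016074, -0.00120442,
       -0.00092321, -0.00053686]), 'joint_efforts': array([-5.15162956e-04, -4.91284740e+01, -4.04338818e-01, -3.12529600e+01,
       -6.37514004e-02,  4.35996673e-02,  1.70881508e-04]), 'tool_pos': array([ 173.09617863, -625.93192182,  221.44597145]), 'ee_rot': array([-9.57509485e-04,  9.90909089e-01,  1.34529686e-01, -1.56473721e-04]), 'force': array([ 0.15110879, -0.0901199 ,  0.00129818]), 'ft_torque': array([ 0.00327904, -0.09897178,  0.01835175]), 'grip_width': 87.37847580691549}
top [[560.12586414   0.         320.03656579]
 [  0.         560.12586414 235.52965433]
 [  0.           0.           1.        ]] [[-0.02687199 -0.99963714 -0.00186852]
 [-0.96966169  0.02652043 -0.24300795]
 [ 0.24296933 -0.00471828 -0.9700225 ]] [-118.93552969  548.95737484 1093.52500165]
tray [([81, 194, 163, 315], 0.8)]
dish [([345, 192, 442, 289], 0.58), ([392, 321, 498, 428], 0.58), (
[... 585 characters left out ...]
0.34798629 -0.73083439 -0.58718535]] [409.05924461 220.8813873  926.84740745]
tray [([122, 324, 287, 428], 0.71), ([296, 188, 377, 234], 0.33)]
dish [([408, 192, 490, 247], 0.88), ([331, 147, 401, 179], 0.66), ([294, 188, 374, 232], 0.62)]
padlock_large [([207, 260, 248, 290], 0.96), ([184, 212, 248, 227], 0.45)]
padlock_small [([257, 285, 281, 302], 0.68)]
cylinder_long [([281, 238, 320, 260], 0.96), ([136, 254, 173, 294], 0.57)]
cylinder_short [([251, 235, 271, 249], 0.58)]
door_knob [([330, 245, 355, 275], 0.73), ([293, 292, 329, 320], 0.5)]
disc_padlock [([292, 294, 331, 318], 0.66)]
tin [([134, 255, 172, 296], 0.8), ([210, 261, 248, 289], 0.6)]
screwdriver [([184, 210, 241, 226], 0.78)]
```

View pics/top0.png

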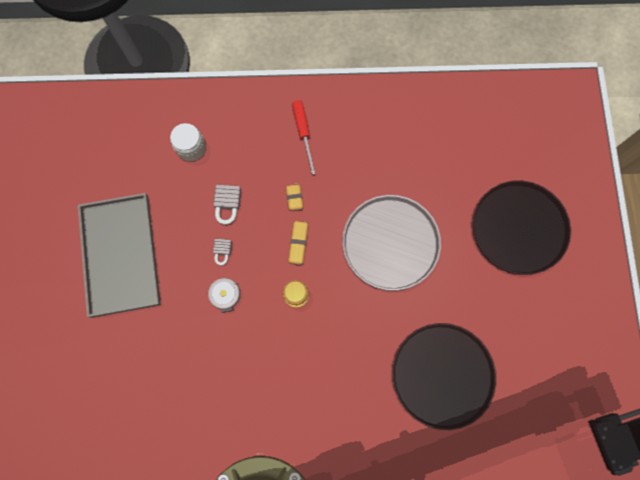

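View pics/side0.png

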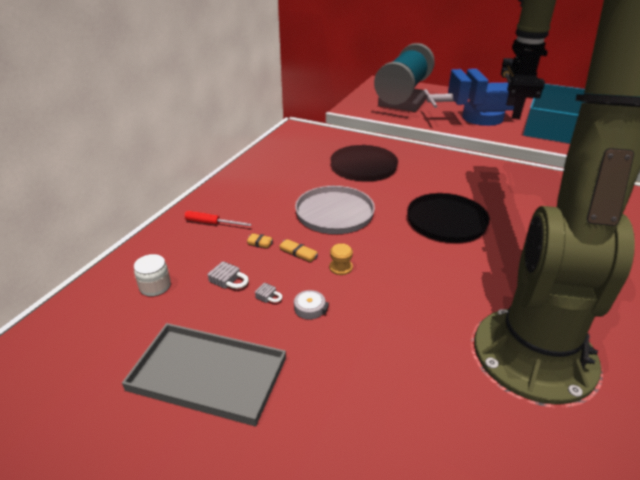

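The top view shows the steel dish at (392,243). The black look-alikes are at (521,228) and (444,376). Tray (119,255), large padlock (227,203), small padlock (222,250), long cylinder (298,243), short cylinder (294,197), knob (296,293), disc padlock (224,294), tin (187,141), screwdriver (304,138). Next I measure the positions and make a confirming crop.

```bash
cat > h.py <<'E'
import numpy as np,cv2
def world(p):
    K,R,t=p["intrinsics"],p["R"],p["t"]; z=p["range_z"].astype(float)
    v,u=np.mgrid[:480,:640]
    c=np.stack([(u-K[0,2])/K[0,0]*z,(v-K[1,2])/K[1,1]*z,z],-1)
    w=(c-t)@R; w[z==0]=np.nan
    return w
def atz(p,uv,h):
    K,R,t=p["intrinsics"],p["R"],p["t"]
    uv=np.asarray(uv,float); d=np.stack([(uv[...,0]-K[0,2])/K[0,0],(uv[...,1]-K[1,2])/K[1,1],np.ones(uv.shape[:-1])],-1)@R
    o=-R.T@t
    return o+d*((h-o[2])/d[...,2])[...,None]
E
python3 - <<'E'
import pickle; from h import *
p=pickle.load(open("top0.pkl","rb")); im=p["image"]; w=world(p)
cv2.imwrite("pics/crop0.png",cv2.resize(im[85:330,70:450],None,fx=2.1,fy=2.1,interpolation=cv2.INTER_CUBIC))
hsv=cv2.cvtColor(im,cv2.COLOR_BGR2HSV).astype(int)
red=((hsv[...,0]<8)|(hsv[...,0]>172))&(hsv[...,1]>110)
seeds=dict(tray=(75,188,168,322,22),dish=(338,190,446,295,22),padlock_large=(208,178,248,230,24),padlock_small=(208,234,238,269,20),cylinder_long=(284,216,312,268,17),cylinder_short=(283,181,306,213,17),door_knob=(279,274,313,310,50),disc_padlock=(203,273,245,314,24),tin=(165,120,210,165,65),screwdriver=(285,95,320,178,0))
print("bench z",np.nanmedian(w[330:400,180:300,2]))
for n,(a,b,c,d,h) in seeds.items():
    m=np.zeros((480,640),np.uint8); m[b:d,a:c]=(~red)[b:d,a:c]
    k,l,st,ce=cv2.connectedComponentsWithStats(m); i=1+st[1:,4].argmax(); m=l==i
    vv,uu=np.nonzero(m); W=w[m]; 
    P=atz(p,np.stack([uu,vv],-1),h*0.5 if n in("door_knob","tin") else h)[:,:2]
    r=cv2.minAreaRect(P.astype(np.float32))
    print(n,m.sum(),"z90 %.0f"%np.nanpercentile(W[:,2],90),"rect c",np.round(r[0]),"size",np.round(r[1]),"ang %.1f"%r[2],"mean",np.round(P.mean(0)), "range mean of top pts",np.round(np.nanmean(W[W[:,2]>max(np.nanpercentile(W[:,2],90)-6,3)],0)))
E
```

```text
bench z 0.4790915363136379
tray 8385 z90 19 rect c [530. 300.] size [253. 156.] ang 9.0 mean [527. 300.] range mean of top pts [531. 305.  21.]
dish 7620 z90 15 rect c [ 541. -287.] size [213. 212.] ang 88.4 mean [ 539. -287.] range mean of top pts [ 555. -296.   18.]
padlock_large 867 z90 27 rect c [633.  70.] size [58. 91.] ang 85.0 mean [639.  69.] range mean of top pts [651.  68.  25.]
padlock_small 414 z90 23 rect c [528.  79.] size [41. 59.] ang 81.9 mean [531.  78.] range mean of top pts [539.  77.  21.]
cylinder_long 685 z90 20 rect c [544. -85.] size [35. 99.] ang 81.6 mean [544. -86.] range mean of top pts [545. -86.  18.]
cylinder_short 401 z90 20 rect c [648. -79.] size [64. 34.] ang 6.7 mean [647. -79.] range mean of top pts [648. -80.  18.]
door_knob 588 z90 57 rect c [432. -79.] size [53. 57.] ang 88.8 mean [432. -79.] range mean of top pts [432. -80.  55.]
disc_padlock 871 z90 28 rect c [437.  71.] size [72. 67.] ang 49.7 mean [436.  72.] range mean of top pts [438.  71.  25.]
tin 1082 z90 68 rect c [778. 156.] size [98. 71.] ang 26.4 mean [778. 156.] range mean of top pts [776. 154.  66.]
screwdriver 166 z90 18 rect c [ 752. -114.] size [95. 10.] ang 10.7 mean [ 752. -114.] range mean of top pts [ 747. -115.   16.]
```

View pics/crop0.png

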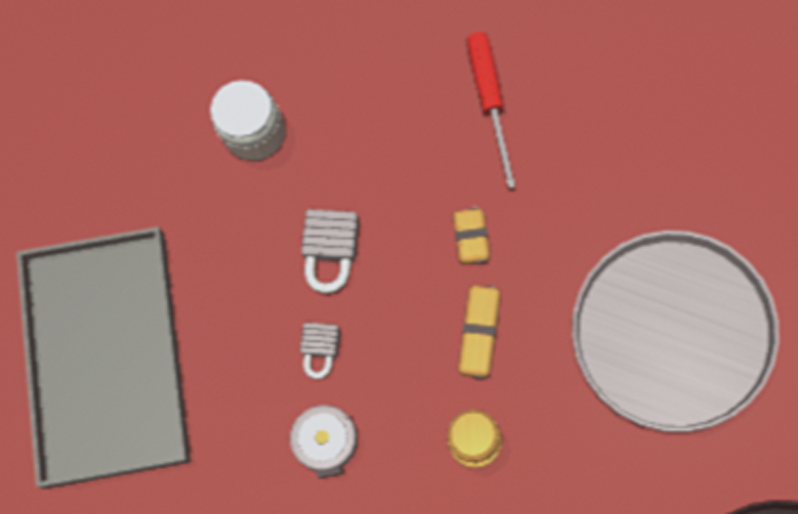

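The crop confirms the picks: plain steel dish (crop 675,330), not the black ones. All measured sizes match. I start with the large padlock at (651,69), shackle towards −x, yaw about −5°.

Call:
move_arm(
  steps=[
    [0.04, 0.06, 0, 0, 0, -3, 1],
    [0.08, 0.12, 0, 0, 0, -6, 1],
    [0.478, 0.695, 0, 0, 0, -20.5, 1],
    [0.478, 0.695, 0, 0, 0, -20.5, 1],
    [0.478, 0.695, 0, 0, 0, -20.5, 1],
    [0.478, 0.695, 0, 0, 0, -20.5, 1],
    [0.478, 0.695, 0, 0, 0, -20.5, 1],
    [0.478, 0.695, 0, 0, 0, -20.5, 1],
    [0.478, 0.695, 0, 0, 0, -20.5, 1],
    [0.478, 0.695, 0, 0, 0, -20.5, 1],
  ],
)

```text
clock: 1.93
tool_pos: [408.5, -282.6, 223.0]
ee_rot: [0.0, 0.999, -0.044, 0.0]
force: [0.2, 0.5, 0.1]
grip_width: 86.4
```

Call:
move_arm(
  steps=[
    [0.242, 0.351, -0.03, 0, 0, 0, 1],
    [0.242, 0.351, -0.06, 0, 0, 0, 1],
    [0.242, 0.351, -0.06, 0, 0, 0, 1],
    [0.242, 0.351, -0.06, 0, 0, 0, 1],
    [0.242, 0.351, -0.06, 0, 0, 0, 1],
    [0.242, 0.351, -0.06, 0, 0, 0, 1],
    [0.242, 0.351, -0.06, 0, 0, 0, 1],
    [0.242, 0.351, -0.06, 0, 0, 0, 1],
    [0.242, 0.351, -0.06, 0, 0, 0, 1],
    [0.242, 0.351, -0.06, 0, 0, 0, 1],
  ],
)

```text
clock: 2.77
tool_pos: [642.9, 56.6, 164.4]
ee_rot: [0.0, 0.999, -0.044, 0.0]
force: [0.8, -0.0, -0.1]
grip_width: 87.3
```

Call:
move_arm(
  steps=[
    [0.03, 0.05, 0, 0, 0, 0, 1],
    [0.03, 0.05, 0, 0, 0, 0, 1],
    [0.03, 0.05, 0, 0, 0, 0, 1],
  ],
)

```text
clock: 3.02
tool_pos: [672.3, 112.3, 164.0]
ee_rot: [-0.002, 0.999, -0.04, -0.0]
force: [-0.8, 0.5, -0.1]
grip_width: 86.8
```

Call:
move_arm(
  steps=[
    [-0.021, -0.043, 0, 0, 0, 0, 1],
    [-0.021, -0.043, 0, 0, 0, 0, 1],
    [-0.021, -0.043, 0, 0, 0, 0, 1],
    [-0.021, -0.043, 0, 0, 0, 0, 1],
    [-0.021, -0.043, 0, 0, 0, 0, 1],
  ],
)

```text
clock: 3.43
tool_pos: [650.9, 62.1, 165.0]
ee_rot: [-0.0, 0.999, -0.044, 0.0]
force: [-0.1, 0.7, -0.4]
grip_width: 87.2
```

```bash
cat >> h.py <<'E'
def wworld(p):
    K,R,t=p["intrinsics"],p["R"],p["t"]; z=p["range_z"].astype(float)
    v,u=np.mgrid[:480,:640]
    x=(u-K[0,2])/K[0,0]; y=(v-K[1,2])/K[1,1]; r=np.hypot(x,y)+1e-9
    s=np.tan(np.minimum(r,1.5))/r
    w=(np.stack([x*s*z,y*s*z,z],-1)-t)@R; w[z==0]=np.nan
    return w
def look(tag,cx,cy,rad=75,lo=8,hi=70,save=False):
    "height-segmented blobs within rad of (cx,cy), from the wrist camera"
    from station import snapshot,observe
    p=snapshot("wrist"); w=wworld(p); s=observe()
    if save: cv2.imwrite(f"pics/{tag}.png",p["image"])
    print("tcp",np.round(s["tool_pos"],1),"rot",np.round(s["ee_rot"],3),"grip",round(s["grip_width"],1),"t",round(s["clock"],1))
    m=(w[...,2]>lo)&(w[...,2]<hi)&(np.hypot(w[...,0]-cx,w[...,1]-cy)<rad)
    k,l,st,_=cv2.connectedComponentsWithStats(m.astype(np.uint8))
    for i in range(1,k):
        if st[i,4]<60: continue
        P=w[l==i]; r=cv2.minAreaRect(P[:,:2].astype(np.float32))
        print(st[i,4],"rect",np.round(r[0],1),np.round(r[1],1),"ang %.1f"%r[2],"mean",np.round(P.mean(0),1),"zmax %.0f"%np.percentile(P[:,2],97))
    return p,w
E
python3 - <<'E'
from h import *
p,w=look("w1",651,69,save=True)
print(p["intrinsics"][0],"z floor",np.nanmedian(w[...,2]))
look("w1",651,69,lo=18)
E
```

```text
tcp [650.9  62.7 165. ] rot [-0.     0.999 -0.044  0.   ] grip 87.4 t 3.5
4541 rect [633.5  72.5] [54.6 87.3] ang 84.9 mean [644.6  71.4  21.5] zmax 25
[371.64829954   0.         318.23668891] z floor 0.5149294756824758
tcp [651.  63. 165.] rot [-0.     0.999 -0.044  0.   ] grip 87.2 t 3.5
3589 rect [650.9  71. ] [54.4 49.4] ang 84.5 mean [651.9  70.8  23.4] zmax 25
```

View pics/w1.png

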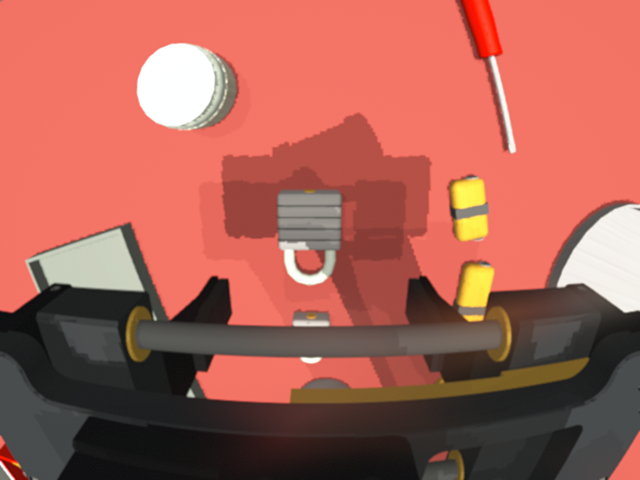

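The wrist view puts the padlock at (309,220), with the block at (651,71), size 54×49 as specified and yaw −5°. Descending.

Call:
move_arm(
  steps=[
    [0, 0.008, -0.03, 0, 0, 0, 1],
    [0, 0.008, -0.06, 0, 0, 0, 1],
    [0, 0.008, -0.09, 0, 0, 0, 1],
    [0, 0.008, -0.12, 0, 0, 0, 1],
    [0, 0.008, -0.14, 0, 0, 0, 1],
    [0, 0.008, -0.15, 0, 0, 0, 1],
    [0, 0.008, -0.155, 0, 0, 0, 1],
    [0, 0.008, -0.16, 0, 0, 0, 1],
    [0, 0.008, -0.162, 0, 0, 0, 1],
    [0, 0.008, -0.162, 0, 0, 0, 1],
  ],
)

```text
clock: 4.37
tool_pos: [651.6, 70.5, 3.5]
ee_rot: [-0.0, 0.999, -0.044, 0.001]
force: [0.3, 0.6, 0.2]
grip_width: 87.3
```

Call:
move_arm(
  steps=[
    [0, 0, 0, 0, 0, 0, 0.7],
    [0, 0, 0, 0, 0, 0, 0.55],
    [0, 0, 0, 0, 0, 0, 0.4],
    [0, 0, 0, 0, 0, 0, 0.4],
    [0, 0, 0, 0, 0, 0, 0.2],
    [0, 0, 0, 0, 0, 0, 0],
    [0, 0, 0, 0, 0, 0, 0],
  ],
)

```text
clock: 4.95
tool_pos: [651.0, 70.1, 2.8]
ee_rot: [0.0, 0.999, -0.044, 0.0]
force: [-0.0, -0.1, 1.0]
grip_width: 53.5
```

Call:
move_arm(
  steps=[
    [0, 0, 0.02, 0, 0, 0, 0],
    [0, 0, 0.05, 0, 0, 0, 0],
    [0, 0, 0.09, 0, 0, 0, 0],
    [-0.006, -0.02, 0.12, 0, 0, 0, 0],
    [-0.018, -0.06, 0.12, 0, 0, 0, 0],
    [-0.028, -0.1, 0.12, 0, 0, 0, 0],
    [-0.039, -0.14, 0.12, 0, 0, 0, 0],
    [-0.05, -0.18, 0.12, 0, 0, 0, 0],
    [-0.061, -0.22, 0.12, 0, 0, 0, 0],
    [-0.072, -0.26, 0.12, 0, 0, 0, 0],
  ],
)

```text
clock: 5.78
tool_pos: [577.1, -191.5, 121.7]
ee_rot: [-0.0, 0.999, -0.044, -0.001]
force: [0.7, 0.7, -4.9]
grip_width: 53.8
```

Call:
move_arm(
  steps=[
    [-0.01, -0.03, 0, 0, 0, 0, 0],
    [-0.02, -0.062, 0, 0, 0, 0, 0],
    [-0.02, -0.062, 0, 0, 0, 0, 0],
    [-0.02, -0.062, 0, 0, 0, 0, 0],
  ],
)

```text
clock: 6.12
tool_pos: [556.5, -255.4, 121.2]
ee_rot: [0.0, 0.999, -0.047, -0.001]
force: [1.6, 0.7, -3.9]
grip_width: 53.6
```

```bash
cat >> h.py <<'E'
def rim(cx,cy,zlo=12,zhi=26):
    "fit circle to dish rim points in wrist view"
    from station import snapshot
    from scipy.optimize import least_squares
    p=snapshot("wrist"); w=wworld(p)
    d=np.hypot(w[...,0]-cx,w[...,1]-cy)
    P=w[(w[...,2]>zlo)&(w[...,2]<zhi)&(d>92)&(d<118)][:,:2]
    f=least_squares(lambda q:np.hypot(P[:,0]-q[0],P[:,1]-q[1])-104,[cx,cy],loss="soft_l1")
    print("rim",len(P),np.round(f.x,1),"floor z",np.nanmedian(w[...,2][(d<80)&(w[...,2]<12)]))
E
python3 - <<'E'
from h import *
look("w2",559,-252,lo=30,hi=160,save=False)
rim(541,-287)
E
```

```text
tcp [ 557.7 -252.5  121.5] rot [-0.001  0.999 -0.045 -0.001] grip 53.6 t 6.2
11672 rect [ 566.8 -255.6] [78.5 31.4] ang 84.3 mean [ 568.9 -255.7  140.9] zmax 156
1473 rect [ 520.  -251.3] [51.8 32.2] ang 85.0 mean [ 522.3 -251.3  135.8] zmax 142
rim 4751 [ 536.8 -284.2] floor z 3.5171126516790023
```

Call:
move_arm(
  steps=[
    [0, 0, -0.03, 0, 0, 0, 0],
    [0, 0, -0.06, 0, 0, 0, 0],
    [0, 0, -0.085, 0, 0, 0, 0],
    [0, 0, -0.1, 0, 0, 0, 0],
    [0, 0, -0.106, 0, 0, 0, 0],
    [0, 0, -0.11, 0, 0, 0, 0],
    [0, 0, -0.112, 0, 0, 0, 0],
    [0, 0, -0.114, 0, 0, 0, 0],
    [0, 0, -0.114, 0, 0, 0, 0],
  ],
)

```text
clock: 6.97
tool_pos: [559.8, -251.8, 9.6]
ee_rot: [0.0, 0.999, -0.044, 0.001]
force: [-0.3, 0.7, -4.0]
grip_width: 54.3
```

Call:
move_arm(
  steps=[
    [0, 0, -0.001, 0, 0, 0, 0],
    [0, 0, -0.002, 0, 0, 0, 0],
    [0, 0, -0.002, 0, 0, 0, 0],
  ],
)

```text
clock: 7.22
tool_pos: [559.1, -252.0, 7.0]
ee_rot: [0.0, 0.999, -0.044, 0.0]
force: [0.2, 0.7, -4.6]
grip_width: 53.8
```

Call:
move_arm(
  steps=[
    [0, 0, -0.001, 0, 0, 0, 0],
    [0, 0, -0.0015, 0, 0, 0, 0],
    [0, 0, -0.0015, 0, 0, 0, 0],
  ],
)

```text
clock: 7.47
tool_pos: [559.1, -252.1, 6.8]
ee_rot: [0.0, 0.999, -0.044, 0.0]
force: [-2.8, 0.4, 5.0]
grip_width: 53.9
```

Contact (+5 N). Opening to about 68 mm and rising.

Call:
move_arm(
  steps=[
    [0, 0, 0, 0, 0, 0, 0.66],
    [0, 0, 0, 0, 0, 0, 0.7],
    [0, 0, 0, 0, 0, 0, 0.75],
    [0, 0, 0, 0, 0, 0, 0.77],
    [0, 0, 0.01, 0, 0, 0, 0.77],
    [0, 0, 0.03, 0, 0, 0, 0.77],
    [0, 0, 0.06, 0, 0, 0, 0.77],
    [0, 0, 0.1, 0, 0, 0, 1],
    [0, 0, 0.14, 0, 0, 0, 1],
    [0.01, 0.03, 0.14, 0, 0, 0, 1],
  ],
)

```text
clock: 8.3
tool_pos: [571.6, -231.4, 154.7]
ee_rot: [0.005, 0.999, -0.049, 0.006]
force: [1.9, -2.3, 1.2]
grip_width: 79.7
```

Call:
move_arm(
  steps=[
    [0.08, 0.143, 0, 0, 0, 6, 1],
    [0.08, 0.143, 0, 0, 0, 11.7, 1],
    [0.08, 0.143, 0, 0, 0, 11.7, 1],
    [0.08, 0.143, 0, 0, 0, 11.7, 1],
    [0.08, 0.143, 0, 0, 0, 11.7, 1],
    [0.08, 0.143, 0, 0, 0, 11.7, 1],
    [0.08, 0.143, 0, 0, 0, 11.7, 1],
  ],
)

```text
clock: 8.88
tool_pos: [648.9, -79.1, 145.4]
ee_rot: [0.0, 0.998, 0.058, -0.0]
force: [-0.1, -0.5, -0.6]
grip_width: 87.1
```

```bash
python3 - <<'E'
from h import *
p,w=look("w3",648,-79,rad=45,save=True)
look("w3",559,-251,lo=20,rad=50)
rim(539,-286)
E
```

```text
tcp [648.6 -80.4 145.3] rot [ 0.001  0.998  0.057 -0.   ] grip 87.0 t 8.9
2728 rect [647.6 -77.3] [60.8 33. ] ang 7.7 mean [649.6 -77.1  15.7] zmax 18
tcp [648.5 -81.1 145.3] rot [ 0.001  0.998  0.057 -0.   ] grip 87.1 t 9.0
159 rect [ 583.  -234.5] [ 7.4 19. ] ang 8.8 mean [ 583.  -232.1   25.2] zmax 28
rim 1074 [ 538.4 -284.3] floor z 3.466065355234025
```

View pics/w3.png

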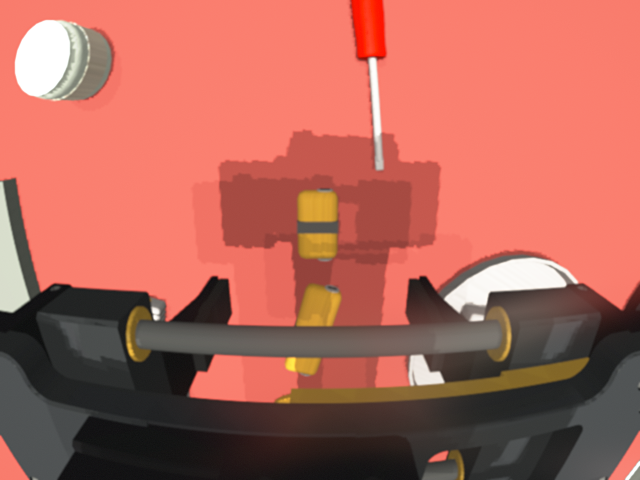

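The short cylinder at (318,225) is aligned with the jaws and sits at (648,−77.5). Descending and gripping.

Call:
move_arm(
  steps=[
    [0, 0.003, -0.04, 0, 0, 0, 1],
    [0, 0.003, -0.08, 0, 0, 0, 1],
    [0, 0.003, -0.11, 0, 0, 0, 1],
    [0, 0.003, -0.128, 0, 0, 0, 1],
    [0, 0.003, -0.136, 0, 0, 0, 0.9],
    [0, 0.003, -0.14, 0, 0, 0, 0.8],
    [0, 0.003, -0.142, 0, 0, 0, 0.7],
    [0, 0.003, -0.1425, 0, 0, 0, 0.6],
    [0, 0.003, -0.1425, 0, 0, 0, 0.5],
  ],
)

```text
clock: 9.78
tool_pos: [650.1, -76.2, 4.3]
ee_rot: [0.0, 0.998, 0.058, 0.001]
force: [-0.8, -0.3, 0.4]
grip_width: 61.5
```

Call:
move_arm(
  steps=[
    [0, 0, 0, 0, 0, 0, 0.4],
    [0, 0, 0, 0, 0, 0, 0.3],
    [0, 0, 0, 0, 0, 0, 0.1],
    [0, 0, 0, 0, 0, 0, 0],
    [0, 0, 0, 0, 0, 0, 0],
  ],
)

```text
clock: 10.2
tool_pos: [649.2, -76.2, 3.1]
ee_rot: [0.0, 0.998, 0.058, 0.0]
force: [1.0, -0.9, 1.3]
grip_width: 32.5
```

Call:
move_arm(
  steps=[
    [0, 0, 0.02, 0, 0, 0, 0],
    [0, 0, 0.05, 0, 0, 0, 0],
    [0, 0, 0.09, 0, 0, 0, 0],
    [-0.015, -0.035, 0.1, 0, 0, -3, 0],
    [-0.031, -0.07, 0.1, 0, 0, -6.7, 0],
    [-0.046, -0.105, 0.1, 0, 0, -6.7, 0],
    [-0.062, -0.14, 0.1, 0, 0, -6.7, 0],
    [-0.077, -0.175, 0.1, 0, 0, -6.7, 0],
    [-0.093, -0.212, 0.1, 0, 0, -6.7, 0],
    [-0.108, -0.246, 0.1, 0, 0, -6.7, 0],
  ],
)

```text
clock: 11.03
tool_pos: [539.2, -323.8, 102.3]
ee_rot: [0.0, 1.0, -0.001, -0.0]
force: [0.9, 0.5, -2.1]
grip_width: 33.0
```

Call:
move_arm(
  steps=[
    [-0.003, -0.008, 0, 0, 0, 0, 0],
    [-0.003, -0.008, -0.03, 0, 0, 0, 0],
    [-0.003, -0.008, -0.06, 0, 0, 0, 0],
    [-0.003, -0.008, -0.075, 0, 0, 0, 0],
    [-0.003, -0.008, -0.083, 0, 0, 0, 0],
    [-0.003, -0.008, -0.087, 0, 0, 0, 0],
    [-0.003, -0.008, -0.089, 0, 0, 0, 0],
    [-0.003, -0.008, -0.089, 0, 0, 0, 0],
  ],
)

```text
clock: 11.7
tool_pos: [538.6, -329.9, 14.3]
ee_rot: [0.0, 1.0, -0.0, 0.001]
force: [0.7, 0.0, -1.2]
grip_width: 32.8
```

Call:
move_arm(
  steps=[
    [0, 0, -0.002, 0, 0, 0, 0],
    [0, 0, -0.004, 0, 0, 0, 0],
    [0, 0, -0.0055, 0, 0, 0, 0],
    [0, 0, -0.0065, 0, 0, 0, 0],
    [0, 0, -0.0065, 0, 0, 0, 0],
  ],
)

```text
clock: 12.12
tool_pos: [537.8, -329.8, 7.2]
ee_rot: [0.0, 1.0, -0.0, -0.0]
force: [-0.0, 0.1, -1.5]
grip_width: 33.0
```

Call:
move_arm(
  steps=[
    [0, 0, -0.0008, 0, 0, 0, 0],
    [0, 0, -0.0012, 0, 0, 0, 0],
    [0, 0, -0.0012, 0, 0, 0, 0],
  ],
)

```text
clock: 12.37
tool_pos: [537.9, -329.9, 7.1]
ee_rot: [0.0, 1.0, -0.0, -0.0]
force: [-1.3, 0.8, 4.9]
grip_width: 32.8
```

Call:
move_arm(
  steps=[
    [0, 0, 0, 0, 0, 0, 0.42],
    [0, 0, 0, 0, 0, 0, 0.48],
    [0, 0, 0, 0, 0, 0, 0.52],
    [0, 0, 0, 0, 0, 0, 0.52],
    [0, 0, 0.01, 0, 0, 0, 0.52],
    [0, 0, 0.03, 0, 0, 0, 0.52],
    [0, 0, 0.06, 0, 0, 0, 0.52],
    [0, 0, 0.1, 0, 0, 0, 1],
    [0, 0, 0.14, 0, 0, 0, 1],
    [0, 0.02, 0.16, 0, 0, -5, 1],
  ],
)

```text
clock: 13.2
tool_pos: [538.9, -315.3, 171.9]
ee_rot: [0.003, 0.999, -0.047, 0.003]
force: [-0.2, -0.9, 1.0]
grip_width: 58.1
```

Call:
move_arm(
  steps=[
    [0.006, 0.224, 0, 0, 0, -3.4, 1],
    [0.006, 0.224, 0, 0, 0, -3.4, 1],
    [0.006, 0.224, 0, 0, 0, -3.4, 1],
    [0.006, 0.224, 0, 0, 0, -3.4, 1],
    [0.006, 0.224, 0, 0, 0, -3.4, 1],
    [0.006, 0.224, 0, 0, 0, -3.4, 1],
    [0.006, 0.224, 0, 0, 0, -3.4, 1],
    [0.006, 0.224, 0, 0, 0, -3.4, 1],
  ],
)

```text
clock: 13.87
tool_pos: [544.2, -84.9, 166.8]
ee_rot: [0.001, 0.997, -0.072, 0.001]
force: [-0.1, -1.6, 0.4]
grip_width: 87.1
```

```bash
python3 - <<'E'
from h import *
from station import snapshot
p=snapshot("top"); w=world(p)
cv2.imwrite("pics/t1.png",cv2.resize(p["image"][150:330,180:480],None,fx=2.6,fy=2.6,interpolation=cv2.INTER_CUBIC))
look("w4",544,-86,rad=60)
E
```

```text
tcp [543.9 -87.7 166.3] rot [ 0.001  0.997 -0.075  0.   ] grip 87.4 t 14.0
3881 rect [544.4 -83.7] [32.6 97.7] ang 81.1 mean [547.1 -84.2  15.8] zmax 18
```

View pics/t1.png

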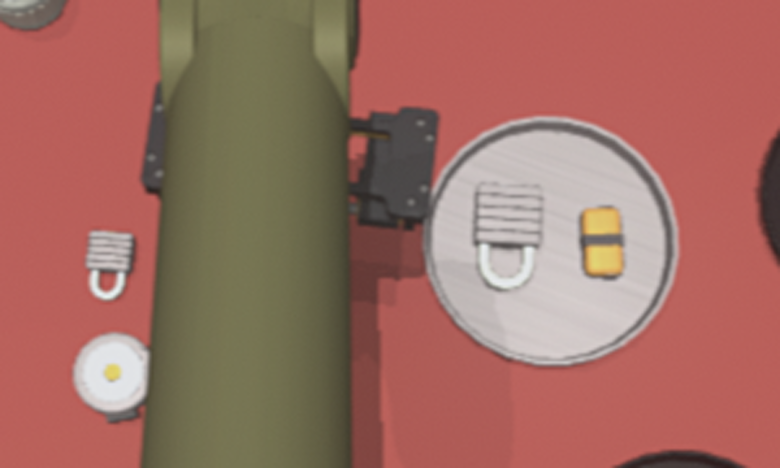

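The crop shows the padlock at (508,235) and the short cylinder at (602,242), both flat and clear of the dish walls. Next the long cylinder, at (545,−84.5) with yaw −8.9°.

Call:
move_arm(
  steps=[
    [0.001, 0.003, -0.04, 0, 0, 0, 1],
    [0.001, 0.003, -0.08, 0, 0, 0, 1],
    [0.001, 0.003, -0.12, 0, 0, 0, 1],
    [0.001, 0.003, -0.145, 0, 0, 0, 1],
    [0.001, 0.003, -0.156, 0, 0, 0, 0.9],
    [0.001, 0.003, -0.161, 0, 0, 0, 0.8],
    [0.001, 0.003, -0.163, 0, 0, 0, 0.7],
    [0.001, 0.003, -0.163, 0, 0, 0, 0.6],
    [0.001, 0.003, -0.163, 0, 0, 0, 0.5],
    [0.001, 0.003, -0.163, 0, 0, 0, 0.5],
  ],
)

```text
clock: 14.8
tool_pos: [546.3, -83.2, 4.7]
ee_rot: [0.0, 0.997, -0.074, 0.002]
force: [0.1, 0.1, -0.6]
grip_width: 55.3
```

Call:
move_arm(
  steps=[
    [0, 0, 0, 0, 0, 0, 0.4],
    [0, 0, 0, 0, 0, 0, 0.3],
    [0, 0, 0, 0, 0, 0, 0.1],
    [0, 0, 0, 0, 0, 0, 0],
    [0, 0, 0, 0, 0, 0, 0],
  ],
)

```text
clock: 15.22
tool_pos: [545.2, -83.4, 3.5]
ee_rot: [0.001, 0.997, -0.074, 0.0]
force: [-1.1, -1.2, 4.7]
grip_width: 32.6
```

Call:
move_arm(
  steps=[
    [0, 0, 0.02, 0, 0, 0, 0],
    [0, 0, 0.05, 0, 0, 0, 0],
    [0, 0, 0.09, 0, 0, 0, 0],
    [-0.002, 0.02, 0.12, 0, 0, 3, 0],
    [-0.008, 0.055, 0.12, 0, 0, 7, 0],
    [-0.016, 0.09, 0.12, 0, 0, 11, 0],
    [-0.024, 0.128, 0.12, 0, 0, 15, 0],
    [-0.032, 0.166, 0.12, 0, 0, 17.6, 0],
    [-0.04, 0.204, 0.12, 0, 0, 17.6, 0],
    [-0.047, 0.242, 0.12, 0, 0, 17.6, 0],
  ],
)

```text
clock: 16.05
tool_pos: [496.1, 160.7, 122.1]
ee_rot: [0.0, 0.997, 0.08, -0.001]
force: [0.7, -0.6, -3.8]
grip_width: 32.6
```

Call:
move_arm(
  steps=[
    [-0.008, 0.04, 0, 0, 0, 0, 0],
    [-0.015, 0.08, 0, 0, 0, 0, 0],
    [-0.02, 0.11, 0, 0, 0, 0, 0],
    [-0.025, 0.135, 0, 0, 0, 0, 0],
    [-0.0285, 0.153, 0, 0, 0, 0, 0],
    [-0.0285, 0.153, 0, 0, 0, 0, 0],
    [-0.0285, 0.153, 0, 0, 0, 0, 0],
  ],
)

```text
clock: 16.63
tool_pos: [467.7, 313.4, 122.0]
ee_rot: [-0.0, 0.997, 0.082, -0.001]
force: [0.0, -0.0, -3.5]
grip_width: 32.8
```

```bash
python3 - <<'E'
from h import *
p,w=look("w5",530,300,rad=10,save=True)
m=(abs(w[...,0]-530)<170)&(abs(w[...,1]-300)<130)&(w[...,2]>2.3)&(w[...,2]<26)
k,l,st,_=cv2.connectedComponentsWithStats(m.astype(np.uint8)); i=1+st[1:,4].argmax()
r=cv2.minAreaRect(w[l==i][:,:2].astype(np.float32)); print("tray",st[i,4],r)
E
```

```text
tcp [468.6 311.7 122. ] rot [ 0.001  0.997  0.08  -0.001] grip 32.3 t 16.7
tray 50261 ((527.1317138671875, 303.89959716796875), (245.633056640625, 149.25694274902344), 9.036079406738281)
```

View pics/w5.png

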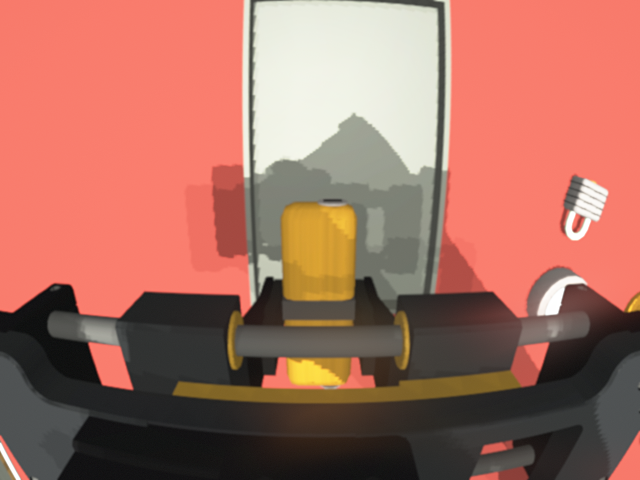

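The tray centre refines to (528,303), yaw 9°. The held cylinder (320,290) is aligned with it at tray (−57,18). Lowering.

Call:
move_arm(
  steps=[
    [0, 0, -0.03, 0, 0, 0, 0],
    [0, 0, -0.06, 0, 0, 0, 0],
    [0, 0, -0.085, 0, 0, 0, 0],
    [0, 0, -0.1, 0, 0, 0, 0],
    [0, 0, -0.106, 0, 0, 0, 0],
    [0, 0, -0.11, 0, 0, 0, 0],
    [0, 0, -0.112, 0, 0, 0, 0],
    [0, 0, -0.113, 0, 0, 0, 0],
    [0, 0, -0.113, 0, 0, 0, 0],
  ],
)

```text
clock: 17.43
tool_pos: [470.2, 312.7, 11.0]
ee_rot: [-0.0, 0.997, 0.08, 0.001]
force: [0.4, 0.1, -3.0]
grip_width: 32.8
```

Call:
move_arm(
  steps=[
    [0, 0, -0.001, 0, 0, 0, 0],
    [0, 0, -0.0015, 0, 0, 0, 0],
    [0, 0, -0.0015, 0, 0, 0, 0],
  ],
)

```text
clock: 17.68
tool_pos: [469.6, 312.3, 8.8]
ee_rot: [-0.0, 0.997, 0.08, 0.0]
force: [0.4, -0.4, -3.6]
grip_width: 32.5
```

Call:
move_arm(
  steps=[
    [0, 0, -0.001, 0, 0, 0, 0],
    [0, 0, -0.0015, 0, 0, 0, 0],
    [0, 0, -0.0015, 0, 0, 0, 0],
  ],
)

```text
clock: 17.93
tool_pos: [469.6, 312.3, 7.5]
ee_rot: [0.0, 0.997, 0.08, 0.0]
force: [-1.5, -1.1, 2.0]
grip_width: 32.8
```

Call:
move_arm(
  steps=[
    [0, 0, -0.0005, 0, 0, 0, 0.42],
    [0, 0, -0.0005, 0, 0, 0, 0.48],
    [0, 0, -0.0005, 0, 0, 0, 0.52],
    [0, 0, -0.0005, 0, 0, 0, 0.52],
    [0, 0, 0.01, 0, 0, 0, 0.52],
    [0, 0, 0.03, 0, 0, 0, 0.52],
    [0, 0, 0.06, 0, 0, 0, 0.52],
    [0, 0, 0.1, 0, 0, 0, 1],
    [0, 0, 0.14, 0, 0, 0, 1],
    [0.006, -0.02, 0.15, 0, 0, -5, 1],
  ],
)

```text
clock: 18.77
tool_pos: [475.7, 299.5, 164.6]
ee_rot: [-0.004, 0.999, 0.04, 0.004]
force: [0.6, 2.0, 0.7]
grip_width: 57.9
```

Call:
move_arm(
  steps=[
    [0.064, -0.215, 0, 0, 0, -7, 1],
    [0.064, -0.215, 0, 0, 0, -12, 1],
    [0.064, -0.215, 0, 0, 0, -12, 1],
    [0.064, -0.215, 0, 0, 0, -12, 1],
    [0.064, -0.215, 0, 0, 0, -12, 1],
    [0.064, -0.215, 0, 0, 0, -12, 1],
    [0.064, -0.215, 0, 0, 0, -12, 1],
    [0.064, -0.215, 0, 0, 0, -12, 1],
  ],
)

```text
clock: 19.43
tool_pos: [539.6, 76.3, 157.5]
ee_rot: [-0.0, 0.998, -0.07, 0.0]
force: [-0.8, 1.2, 0.4]
grip_width: 86.8
```

```bash
python3 - <<'E'
from h import *
look("w6",530,78,rad=55,save=True)
look("w6",530,78,rad=55,lo=15)
E
```

```text
tcp [539.3  78.1 157.6] rot [-0.     0.998 -0.068  0.   ] grip 86.7 t 19.5
2010 rect [528.   81.6] [37.3 56.3] ang 83.9 mean [534.7  81.1  17.6] zmax 21
tcp [539.1  79.1 157.5] rot [-0.     0.998 -0.067  0.   ] grip 87.2 t 19.5
1549 rect [538.3  80.7] [37.3 32.1] ang 83.7 mean [539.3  80.2  19.3] zmax 21
```

View pics/w6.png

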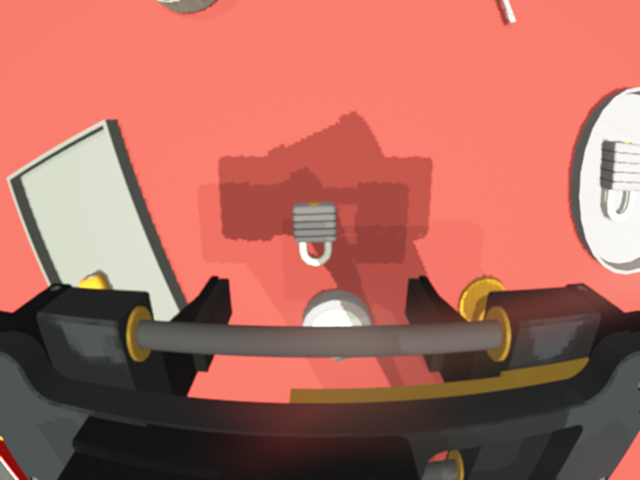

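The small padlock (315,225) has its block at (538.5,80.5), size 37×32. The disc padlock (336,315) is well clear of the fingers. Gripping.

Call:
move_arm(
  steps=[
    [0, 0.001, -0.04, 0, 0, 1.5, 1],
    [0, 0.001, -0.08, 0, 0, 1.5, 1],
    [0, 0.001, -0.115, 0, 0, 1.5, 1],
    [0, 0.001, -0.137, 0, 0, 1.5, 1],
    [0, 0.001, -0.147, 0, 0, 1.5, 0.9],
    [0, 0.001, -0.152, 0, 0, 1.5, 0.8],
    [0, 0.001, -0.1545, 0, 0, 1.5, 0.7],
    [0, 0.001, -0.1545, 0, 0, 1.5, 0.6],
    [0, 0.001, -0.1545, 0, 0, 1.5, 0.5],
    [0, 0.001, -0.1545, 0, 0, 1.5, 0.5],
  ],
)

```text
clock: 20.37
tool_pos: [540.7, 78.4, 4.0]
ee_rot: [-0.0, 0.998, -0.055, 0.001]
force: [-0.0, 1.0, 0.1]
grip_width: 54.7
```

Call:
move_arm(
  steps=[
    [0, 0, 0, 0, 0, 0, 0.4],
    [0, 0, 0, 0, 0, 0, 0.3],
    [0, 0, 0, 0, 0, 0, 0.1],
    [0, 0, 0, 0, 0, 0, 0],
    [0, 0, 0, 0, 0, 0, 0],
  ],
)

```text
clock: 20.78
tool_pos: [539.8, 78.3, 3.0]
ee_rot: [0.0, 0.998, -0.055, 0.0]
force: [0.5, 0.1, 4.6]
grip_width: 35.9
```

Call:
move_arm(
  steps=[
    [0, 0, 0.02, 0, 0, 0, 0],
    [0, 0, 0.05, 0, 0, 0, 0],
    [0, 0, 0.09, 0, 0, 0, 0],
    [0.001, 0.02, 0.1, 0, 0, 3, 0],
    [0.003, 0.055, 0.1, 0, 0, 7, 0],
    [0.005, 0.09, 0.1, 0, 0, 11, 0],
    [0.008, 0.128, 0.1, 0, 0, 15, 0],
    [0.01, 0.166, 0.1, 0, 0, 15.3, 0],
    [0.012, 0.19, 0.1, 0, 0, 15.3, 0],
    [0.012, 0.203, 0.1, 0, 0, 15.3, 0],
  ],
)

```text
clock: 21.62
tool_pos: [549.6, 286.7, 101.9]
ee_rot: [-0.002, 0.997, 0.081, -0.001]
force: [-0.3, -0.1, -1.7]
grip_width: 35.6
```

Call:
move_arm(
  steps=[
    [0, 0, 0, 0, 0, 0, 0],
    [0, 0, -0.03, 0, 0, 0, 0],
    [0, 0, -0.06, 0, 0, 0, 0],
    [0, 0, -0.08, 0, 0, 0, 0],
    [0, 0, -0.087, 0, 0, 0, 0],
    [0, 0, -0.091, 0, 0, 0, 0],
    [0, 0, -0.0935, 0, 0, 0, 0],
    [0, 0, -0.095, 0, 0, 0, 0],
    [0, 0, -0.095, 0, 0, 0, 0],
  ],
)

```text
clock: 22.37
tool_pos: [552.2, 281.4, 8.6]
ee_rot: [-0.0, 0.997, 0.078, 0.001]
force: [-0.7, 0.0, -1.8]
grip_width: 35.6
```

Call:
move_arm(
  steps=[
    [0, 0, -0.0005, 0, 0, 0, 0],
    [0, 0, -0.001, 0, 0, 0, 0],
    [0, 0, -0.001, 0, 0, 0, 0],
  ],
)

```text
clock: 22.62
tool_pos: [551.8, 281.4, 7.1]
ee_rot: [-0.0, 0.997, 0.078, 0.001]
force: [1.6, 0.2, 2.3]
grip_width: 35.9
```

Call:
move_arm(
  steps=[
    [0, 0, 0, 0, 0, 0, 0.45],
    [0, 0, 0, 0, 0, 0, 0.5],
    [0, 0, 0, 0, 0, 0, 0.54],
    [0, 0, 0, 0, 0, 0, 0.54],
    [0, 0, 0.01, 0, 0, 0, 0.54],
    [0, 0, 0.03, 0, 0, 0, 0.54],
    [0, 0, 0.06, 0, 0, 0, 0.54],
    [0, 0, 0.1, 0, 0, 0, 1],
    [0, 0, 0.14, 0, 0, 0, 1],
    [-0.01, -0.03, 0.15, 0, 0, 0, 1],
  ],
)

```text
clock: 23.45
tool_pos: [543.8, 259.9, 164.7]
ee_rot: [-0.005, 0.997, 0.082, 0.006]
force: [0.3, 1.0, 1.6]
grip_width: 59.9
```

Call:
move_arm(
  steps=[
    [-0.11, -0.33, 0, 0, 0, 0, 1],
    [-0.11, -0.33, 0, 0, 0, 0, 1],
    [-0.11, -0.33, 0, 0, 0, 0, 1],
    [-0.11, -0.33, 0, 0, 0, 0, 1],
    [-0.11, -0.33, 0, 0, 0, 0, 1],
    [-0.11, -0.33, 0, 0, 0, 0, 1],
    [-0.11, -0.33, 0, 0, 0, 0, 1],
    [-0.11, -0.33, 0, 0, 0, 0, 1],
    [-0.11, -0.33, 0, 0, 0, 0, 1],
    [-0.11, -0.33, 0, 0, 0, 0, 1],
  ],
)

```text
clock: 24.28
tool_pos: [429.9, -83.2, 157.1]
ee_rot: [0.001, 0.997, 0.074, -0.0]
force: [0.8, 0.9, -1.0]
grip_width: 87.1
```

```bash
python3 - <<'E'
from h import *
from station import snapshot
p=snapshot("top"); cv2.imwrite("pics/t2.png",cv2.resize(p["image"][170:340,60:360],None,fx=2.6,fy=2.6,interpolation=cv2.INTER_CUBIC))
look("w7",432,-79,rad=45,lo=35)
look("w7",432,-79,rad=45,lo=3)
E
```

```text
tcp [431.7 -78.5 157.1] rot [0.    0.997 0.078 0.001] grip 87.0 t 24.4
3423 rect [431.3 -76.8] [49.8 50.6] ang 8.3 mean [433.6 -76.5  52.4] zmax 55
tcp [432.  -77.5 157. ] rot [-0.     0.997  0.079  0.001] grip 86.8 t 24.4
3923 rect [432.2 -76.3] [51.6 51.6] ang 84.7 mean [435.8 -76.2  46.3] zmax 55
```

View pics/t2.png

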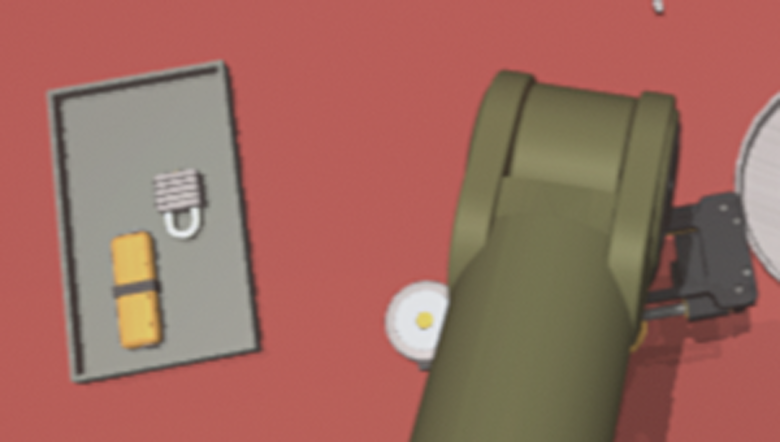

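The tray holds the long cylinder (136,290) and the small padlock (180,200), flat and apart, with free space at the top for the knob. Gripping the knob at its widest band, TCP z about 24.

Call:
move_arm(
  steps=[
    [0, 0.001, -0.03, 0, 0, 0, 1],
    [0, 0.001, -0.06, 0, 0, 0, 1],
    [0, 0.001, -0.09, 0, 0, 0, 1],
    [0, 0.001, -0.115, 0, 0, 0, 1],
    [0, 0.001, -0.127, 0, 0, 0, 1],
    [0, 0.001, -0.133, 0, 0, 0, 1],
    [0, 0.001, -0.134, 0, 0, 0, 1],
    [0, 0.001, -0.134, 0, 0, 0, 0.9],
    [0, 0.001, -0.134, 0, 0, 0, 0.8],
    [0, 0.001, -0.134, 0, 0, 0, 0.7],
  ],
)

```text
clock: 25.27
tool_pos: [432.6, -77.8, 23.6]
ee_rot: [0.001, 0.997, 0.078, 0.001]
force: [-1.0, 0.4, -0.2]
grip_width: 74.3
```

Call:
move_arm(
  steps=[
    [0, 0, 0, 0, 0, 0, 0.6],
    [0, 0, 0, 0, 0, 0, 0.5],
    [0, 0, 0, 0, 0, 0, 0.3],
    [0, 0, 0, 0, 0, 0, 0],
    [0, 0, 0, 0, 0, 0, 0],
  ],
)

```text
clock: 25.68
tool_pos: [431.6, -78.0, 22.8]
ee_rot: [0.0, 0.997, 0.078, 0.0]
force: [-0.3, 0.4, 1.8]
grip_width: 49.4
```

Call:
move_arm(
  steps=[
    [0, 0, 0.02, 0, 0, 0, 0],
    [0, 0, 0.05, 0, 0, 0, 0],
    [0, 0, 0.09, 0, 0, 0, 0],
    [0.012, 0.028, 0.11, 0, 0, 0, 0],
    [0.027, 0.063, 0.11, 0, 0, 0, 0],
    [0.042, 0.098, 0.11, 0, 0, 0, 0],
    [0.058, 0.133, 0.11, 0, 0, 0, 0],
    [0.073, 0.168, 0.11, 0, 0, 0, 0],
    [0.089, 0.203, 0.11, 0, 0, 0, 0],
    [0.104, 0.238, 0.11, 0, 0, 0, 0],
  ],
)

```text
clock: 26.52
tool_pos: [535.3, 161.2, 131.5]
ee_rot: [0.0, 0.997, 0.078, -0.001]
force: [1.0, -0.4, -2.9]
grip_width: 49.5
```

Call:
move_arm(
  steps=[
    [0.015, 0.035, 0, 0, 0, 0, 0],
    [0.03, 0.07, 0, 0, 0, 0, 0],
    [0.045, 0.105, 0, 0, 0, 0, 0],
    [0.058, 0.135, 0, 0, 0, 0, 0],
    [0.0665, 0.152, 0, 0, 0, 0, 0],
    [0.0705, 0.16, 0, 0, 0, 0, 0],
    [0.0705, 0.16, 0, 0, 0, 0, 0],
    [0.0705, 0.16, 0, 0, 0, 0, 0],
    [0.0705, 0.16, -0.03, 0, 0, 0, 0],
    [0.0705, 0.16, -0.06, 0, 0, 0, 0],
  ],
)

```text
clock: 27.35
tool_pos: [607.8, 318.4, 74.0]
ee_rot: [0.0, 0.997, 0.077, 0.002]
force: [0.8, -0.2, -4.5]
grip_width: 49.2
```

```bash
python3 - <<'E'
from h import *
look("w8",606,320,rad=20,save=True)
E
```

```text
tcp [603.5 315.   65.3] rot [ 0.003  0.997  0.077 -0.004] grip 49.5 t 27.4
408 rect [620.9 323.8] [ 9.2 33.1] ang 13.8 mean [622.  323.5  59.3] zmax 61
```

View pics/w8.png

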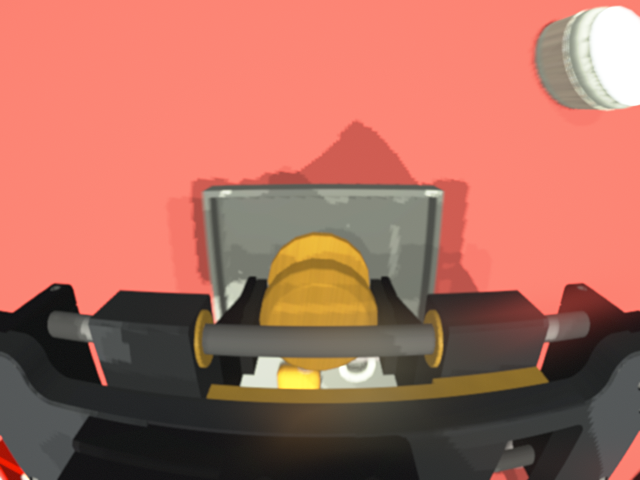

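Call:
move_arm(
  steps=[
    [0, 0, -0.01, 0, 0, 0, 0],
    [0, 0, -0.02, 0, 0, 0, 0],
    [0, 0, -0.02, 0, 0, 0, 0],
    [0, 0, -0.02, 0, 0, 0, 0],
  ],
)

```text
clock: 27.73
tool_pos: [606.3, 319.9, 53.3]
ee_rot: [0.0, 0.997, 0.078, 0.0]
force: [0.3, -0.8, -3.4]
grip_width: 49.1
```

```bash
python3 - <<'E'
from station import *
import cv2
p=snapshot("side"); print([(b["extent"],b["confidence"]) for b in boxes_of("door_knob",p)][:2])
cv2.imwrite("pics/s1.png",cv2.resize(p["image"][280:440,100:310],None,fx=3.7,fy=3.7,interpolation=cv2.INTER_CUBIC)); print(observe()["tool_pos"])
E
```

```text
[([150.8, 325.5, 179.9, 368.2], 0.66)]
[606.74503613 320.67306182  54.1036898 ]
```

View pics/s1.png

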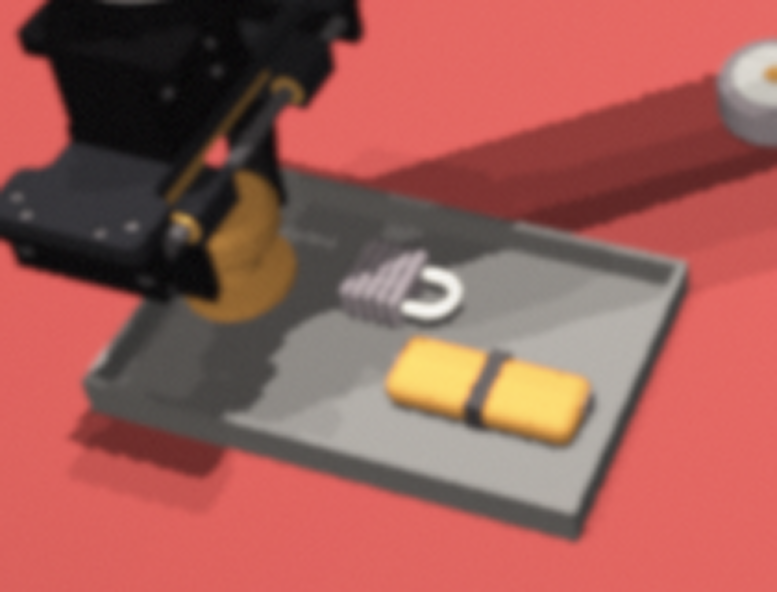

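The side view shows the knob over the tray, its rose at about (240,290) looking somewhat tilted. I fit the axis from the range data before setting it down.

```bash
cat > knob.py <<'E'
from h import *
from station import snapshot,observe
from scipy.optimize import least_squares
prof=np.array([(0,0),(27,0),(27,7),(11,7),(11,26),(25.5,36),(25.5,48),(20,55),(0,55)],float)
def sd(q):
    d=np.full(len(q),1e9)
    for a,b in zip(prof[:-1],prof[1:]):
        t=np.clip(((q-a)@(b-a))/((b-a)@(b-a)),0,1)
        d=np.minimum(d,np.linalg.norm(q-a-t[:,None]*(b-a),axis=1))
    return d
def fit():
    s=observe()["tool_pos"]; P=[]
    for n in ("side","wrist"):
        p=snapshot(n); w=world(p) if n=="side" else wworld(p)
        h=cv2.cvtColor(p["image"],cv2.COLOR_BGR2HSV).astype(int)
        m=(h[...,0]>13)&(h[...,0]<32)&(h[...,1]>110)&(np.linalg.norm(w[...,:2]-s[:2],axis=-1)<45)&(w[...,2]<s[2]+35)
        m=cv2.erode(m.astype(np.uint8),np.ones((2,2)))>0
        Q=w[m]; print(n,len(Q)); 
        if len(Q)>600: Q=Q[np.random.default_rng(0).choice(len(Q),600,False)]
        P.append(Q)
    for tag,Q in (("side",P[0]),("wrist",P[1]),("both",np.vstack(P))):
        def res(v):
            a=np.array([v[3],v[4],np.sqrt(max(1-v[3]**2-v[4]**2,.01))]); e=Q-v[:3]; z=e@a
            return sd(np.c_[np.linalg.norm(e-z[:,None]*a,axis=1),z])
        best=min((least_squares(res,[s[0],s[1],s[2]-24,tx,0],loss="soft_l1",f_scale=1.5) for tx in(-.3,0,.3)),key=lambda f:f.cost)
        print(tag,"base",np.round(best.x[:3],1),"axis tilt x,y deg",np.round(np.degrees(best.x[3:]),1),"med res %.2f"%np.median(res(best.x)))
    print(observe()["tool_pos"])
E
python3 -c "import knob;knob.fit()"
```

```text
side 630
wrist 9103
side base [607.5 321.2  31.2] axis tilt x,y deg [0.7 0. ] med res 0.83
wrist base [606.6 321.9  30.3] axis tilt x,y deg [-1.8 -0.4] med res 0.51
both base [606.5 321.2  30.5] axis tilt x,y deg [ 0.3 -0.5] med res 0.88
[606.60937523 320.73054484  53.90119102]
```

The fit shows it upright: tilt at or below 2° and base at z 30.5. The slant in the picture came from the finger hiding part of the rose. Lowering about 26 mm.

Call:
move_arm(
  steps=[
    [0, 0, -0.01, 0, 0, 0, 0],
    [0, 0, -0.017, 0, 0, 0, 0],
    [0, 0, -0.021, 0, 0, 0, 0],
    [0, 0, -0.0235, 0, 0, 0, 0],
    [0, 0, -0.025, 0, 0, 0, 0],
    [0, 0, -0.0255, 0, 0, 0, 0],
    [0, 0, -0.0255, 0, 0, 0, 0],
  ],
)

```text
clock: 28.52
tool_pos: [606.1, 320.4, 27.0]
ee_rot: [-0.0, 0.997, 0.078, 0.0]
force: [1.2, -0.1, -3.7]
grip_width: 49.1
```

Call:
move_arm(
  steps=[
    [0, 0, -0.0005, 0, 0, 0, 0],
    [0, 0, -0.001, 0, 0, 0, 0],
    [0, 0, -0.001, 0, 0, 0, 0],
  ],
)

```text
clock: 28.77
tool_pos: [606.1, 320.5, 26.9]
ee_rot: [-0.0, 0.997, 0.078, 0.0]
force: [-2.3, -1.7, 2.4]
grip_width: 49.4
```

Call:
move_arm(
  steps=[
    [0, 0, -0.0005, 0, 0, 0, 0.6],
    [0, 0, -0.0005, 0, 0, 0, 0.66],
    [0, 0, -0.0005, 0, 0, 0, 0.75],
    [0, 0, -0.0005, 0, 0, 0, 0.8],
    [0, 0, -0.0005, 0, 0, 0, 0.8],
    [0, 0, 0.02, 0, 0, 0, 0.8],
    [0, 0, 0.05, 0, 0, 0, 0.8],
    [0, 0, 0.09, 0, 0, 0, 0.8],
    [0, 0, 0.13, 0, 0, 0, 0.8],
    [0, 0, 0.16, 0, 0, 0, 0.8],
  ],
)

```text
clock: 29.6
tool_pos: [606.4, 321.0, 189.5]
ee_rot: [-0.001, 0.997, 0.078, 0.001]
force: [1.1, 0.2, 0.1]
grip_width: 69.5
```

Call:
move_arm(
  steps=[
    [-0.02, -0.3, 0.03, 0, 0, 0, 1],
    [-0.02, -0.3, 0.03, 0, 0, 0, 1],
    [-0.02, -0.3, 0.03, 0, 0, 0, 1],
    [-0.02, -0.3, 0.03, 0, 0, 0, 1],
    [-0.02, -0.3, 0.03, 0, 0, 0, 1],
    [-0.02, -0.3, 0.03, 0, 0, 0, 1],
    [-0.02, -0.3, 0.03, 0, 0, 0, 1],
    [-0.02, -0.3, 0.03, 0, 0, 0, 1],
    [-0.02, -0.3, 0.03, 0, 0, 0, 1],
    [-0.02, -0.3, 0.03, 0, 0, 0, 1],
  ],
)

```text
clock: 30.43
tool_pos: [586.0, 19.7, 216.0]
ee_rot: [-0.0, 0.997, 0.077, 0.0]
force: [-0.0, 1.8, -0.0]
grip_width: 87.0
```

```bash
python3 - <<'E'
from h import *
from station import *
p=snapshot("top"); w=world(p); cv2.imwrite("pics/t3.png",cv2.resize(p["image"][85:330,60:450],None,fx=2.05,fy=2.05,interpolation=cv2.INTER_CUBIC))
q=snapshot("side"); cv2.imwrite("pics/s2.png",cv2.resize(q["image"][130:440,100:500],None,fx=1.9,fy=1.9,interpolation=cv2.INTER_CUBIC))
for n,c,r,lo in (("long",(470,312),22,15),("small",(552,281),14,15),("knob",(606,320),15,50),("large",(559,-252),22,20),("short",(538,-330),16,15),("disc",(437,71),33,18),("tin",(776,154),36,58)):
  for t,W in (("top",w),("side",world(q))):
    P=W[(np.hypot(W[...,0]-c[0],W[...,1]-c[1])<r)&(W[...,2]>lo)&(W[...,2]<80)]
    if len(P)<8: print(n,t,len(P)); continue
    A=np.c_[P[:,:2]-P[:,:2].mean(0),np.ones(len(P))]; k=np.linalg.lstsq(A,P[:,2],rcond=None)[0]
    print(n,t,len(P),"mean",np.round(P.mean(0),1),"z med %.1f"%np.median(P[:,2]),"tilt deg",np.round(np.degrees(k[:2]),1))
print(observe()["tool_pos"],observe()["force"],observe()["clock"])
E
```

```text
long top 280 mean [470.  309.4  21.4] z med 21.4 tilt deg [-0.4  0.5]
long side 376 mean [469.6 314.3  20.2] z med 20.3 tilt deg [ 0.6 -2. ]
small top 130 mean [551.4 280.7  24.7] z med 24.6 tilt deg [ 2.  -2.5]
small side 148 mean [551.9 281.5  23.7] z med 23.6 tilt deg [ 0.6 -0.3]
knob top 155 mean [606.  319.9  59.2] z med 59.3 tilt deg [ 0.7 -0.8]
knob side 169 mean [605.8 320.4  58.2] z med 58.1 tilt deg [0.4 0.7]
large top 321 mean [ 559.1 -252.1   28.9] z med 28.9 tilt deg [ 0.2 -0. ]
large side 119 mean [ 558.8 -250.9   27.4] z med 27.4 tilt deg [-0.3 -0.6]
short top 170 mean [ 537.9 -329.7   21.8] z med 21.8 tilt deg [-1.5 -2.3]
short side 54 mean [ 537.3 -328.2   20.4] z med 20.3 tilt deg [1.1 1.1]
disc top 0
disc side 518 mean [435.6  75.1  23.8] z med 23.9 tilt deg [ 0.9 -0.3]
tin top 0
tin side 476 mean [773.4 159.7  64.2] z med 64.5 tilt deg [ 1.4 -1.3]
[585.74699575  22.52747798 215.96791133] [ 0.41738572  0.12256931 -0.18215386] 30.5333
```

View pics/t3.png

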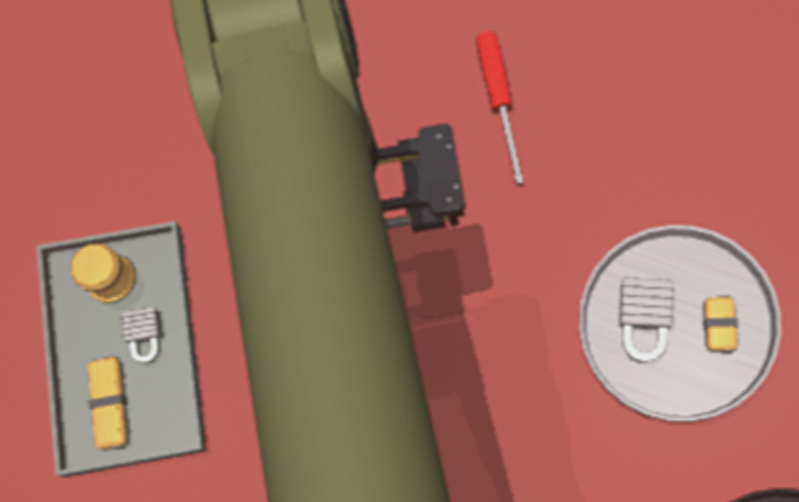

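View pics/s2.png

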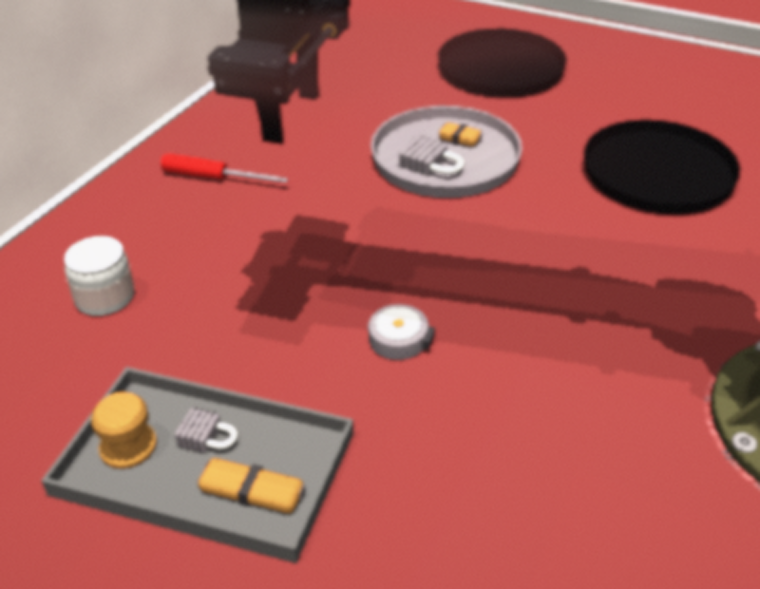

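Both pictures show all five things flat on their floors and apart. In the side view the knob stands upright at (125,430). The disc padlock, tin and screwdriver have not moved. Handing in.

```bash
python3 -c "
from station import *
print(finish_job())"
```

```text
the job is handed in; nothing more can be done
None
```

Both kits are made up and the job is handed in at about 30.5 s on the robot's clock; `finish_job` reports no verdict. The long cylinder, knob and small padlock are in the rectangular tray. The large padlock and short cylinder are in the plain steel dish, not the black look-alikes.

- **Heights:** the last range checks put every top surface within about 2 mm of the 4 mm floor plus the thing's own height.
- **Tilt and clearance:** tilts came out at about 3° or less, mostly range noise on small patches. Nothing leans on a wall or on another thing.
- **Arm:** it stands clear at about 216 mm height, reading about zero force.
- **Things to leave alone:** the side camera's range data puts the disc padlock and tin within about 6 mm of their first measured places. I checked the screwdriver only by eye in the final pictures, and it looks unmoved. The arm hid the disc padlock and tin from the top camera.
- **One disagreement:** while held, the knob looked tilted in a side crop, but a fit to the range data showed 2° or less, and its top measured level once it was set down.

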